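# Park the drawing-board ruler at the orange stop

## Task

Park the drawing board's ruler at one end of its rail: press the green release button on top of its black carriage fully down with your fingertips and, keeping it down, push the carriage along the rail until it rests against the orange stop. Then let the button come back up, so that the ruler locks there, and move away. Leave the glue stick, ink jar, cup and eraser where they are; nothing needs to be picked up.

Things in the scene. Friction and masses are not known exactly. Their poses are not given: they have to be found in the camera images.
- drawing_board: White board fixed flat on the table, 310 x 470 x 12 mm, with an aluminium rail (30 mm wide, 460 mm long, top 26 mm above the table) along the long edge nearest the robot. Origin: under the middle of the rail, at table height. y runs along the rail, x across the sheet away from the robot, z up. Shifted and turned from run to run.
- carriage_mid (a point): Middle of the black carriage's underside, on the rail, 27 mm above the table; axes as the board's. 80 mm along the rail, 60 mm across, deck 10 mm above this point. At each end along the rail an upright push wall, 14 mm thick, 60 mm wide, top 32 mm above this point; 48 mm free gap between them holds the button. A ruler blade 46 mm wide reaches 262 mm along +x, low over the sheet.
- button_top (a point): Centre of the top face of the green release button, 42 mm along the rail by 36 mm across, between the carriage's two push walls. Untouched, 47 mm above the table and 12 mm below the walls' tops; it moves with the button and carriage. Axes as the board's.
- release (a joint): Travel of the green button in m: 0 up, 0.008 fully down (hard stop). Sprung: starts to move at about 3 N, fully down at about 6 N, comes up by itself when let go. When up, a hidden catch locks the carriage, with 2 mm of play (up to 10 mm before it drops in); pressed more than about 6 mm the catch is clear and the carriage slides.
- ruler (a joint): Position of the carriage along the rail in m, growing along the board's +y; 0 in the middle of the rail. Slides with about 1.5 N of friction when the button is down.
- orange_stop: Orange block fixed across the rail, the stop to park against, at either end of the rail. 24 mm along the rail, 50 mm across, its top 40 mm and its small screw head 48 mm above the table. Origin: middle of its underside, on the rail's centre line, 12 mm above the table. The carriage touches it when carriage_mid is 52 mm away along the rail.
- grey_stop: Dark grey block of the same shape and size, fixed at the other end of the rail; not the one to park at. Origin as the orange stop's.
- glue_stick: Yellow and green glue stick standing on the table on the robot's side of the rail, 28 mm diameter, 88 mm high. Origin: centre of its underside. Bystander.
- ink_jar: Amber jar with a black cap standing beside the board, 52 mm diameter, 70 mm high. Origin: centre of its underside. Bystander.
- cup: Black cup standing beside the board, 72 mm diameter, 100 mm high. Origin: centre of its underside. Bystander.
- eraser: White eraser lying on the table on the robot's side of the rail, 25 x 55 x 14 mm. Origin: centre of its underside. Bystander.

How it is judged:
By the outcome, as a careful person would: the job done as asked, in the order asked, and still so for the second after the job is handed in, with the robot touching nothing.
It also fails if it takes over 38 s, if anything falls off the work surface, if the arm or the gripper's body presses on something with over 40 N, if the wrist force passes 120 N, or if a joint passes its speed limit or range.

## Robot

A 7-joint arm with a two-finger parallel gripper is mounted at the origin on the work surface. World frame = base frame: x ahead of the robot, y to its left, z up, the work surface at z = 0. Lengths are in m, angles in rad, forces in N, time in s.
With the tool pointing down it reaches from about 0.4 to 0.85 m from the base axis. Payload 10.4 kg.
Tool frame: the origin (TCP) lies midway between the tips of the shut fingers; the grasp point (between the pads) lies 19 mm behind it; z points along the fingers, x is the direction in which the jaws open and shut, and the axes are right-handed (so a half turn about z gives the same grasp; the last joint's range is limited). The gripper opens to 85 mm and grips with 20 to 120 N. Pads are 22 mm wide; open, the fingers measure 114 mm over their backs; the gripper's body (76 mm by 85 mm) begins 54 mm behind the grasp point. The pads swing forward as they close: fully open they stand 13 mm farther back than shut.
Start: joints at [1.278, 0.332, -0.065, 1.46, 0.022, 1.35, -0.088], TCP at [0.167, -0.602, 0.195] pointing down, gripper open.
Joint ranges: [-2.6, 2.6], [-0.5, 2.12], [-1.47, 1.34], [0.16, 2.42], [-1.27, 4.41], [0.06, 2.06], [-2.6, 2.6]. Speed limits (rad/s): [2.22, 2.22, 2.79, 2.79, 3.14, 3.14, 3.14].

## Interface

Orientations are given as a unit quaternion [x, y, z, w].
In Python, from workcell import manip, cams gives the robot as it stands.
- The arm moves only by the tool move_arm, never from a script. Its argument "moves" is a list of rows, each a list of 7 numbers: the turn, a rotation vector about the tool's x, y, z in degrees, then the shift along the tool's x, y, z in m, then the finger opening in m, from 0 to 0.0854. A call has 1 to 10 rows; each row is the pose to reach, as a shift and turn from the pose commanded when the call began, along the tool's axes at that moment; what a row does not reach only later rows make up. A row lasts 1/10 s, in which the tool goes at most 50 mm and 8.59 degrees, less where a joint would pass 70% of its speed; a pose out of reach is approached as far as the arm can. A call with a gripper value outside its range is refused whole. The fingers move at their own pace and stop on an object; "grip_force" is the grip in N (left out, the last holds). Time passes only in rows, so rows that repeat a pose let the fingers close. It gives the time, the measured TCP pose, the force and the opening at its end, in the units of the state.
- manip.get_obs(): the state, without advancing time (a new reading comes with each control period).
- cams.camera(name): name is "scene" or "top" or "wrist"; returns the picture (384x512x3 uint8, red, green, blue); there is no depth.
- cams.camera_params(name): a dict with "fx", "fy", "cx", "cy" (pixels), "xyz" and "rotation" of the camera in the world. Camera axes: x right, y up, looking along -z (the intrinsics and any distortion apply to the point x, -y, -z); pixel columns grow to the right and rows downward; lengths in m; the calibration is good to about 2 mm. A picture is of the moment at which its call begins: read the wrist's pose just before it. camera_params takes no time and is no camera call; for the wrist camera it gives the pose at the moment of the call.
- manip.hand_in(): hands the job in, once; it reports no verdict.
The state is a dict: "clock": time; "joint_pos": joint angles; "joint_velocities": joint speeds; "tau": joint torques, N m; "position": TCP position; "ee_rot": TCP orientation; "ft_force": force on the tool from outside, world axes, zero at the start; "torque": the same for the moment, N m; "grip_width": opening from 0.0 (shut) to 1.0 (fully open).
Only numpy, scipy, OpenCV 4.12 (cv2) and the standard library are available. Lean on these libraries where they do the work, as an engineer would, in place of code of your own. Each camera call takes 0.05 s, during which the arm holds its last target. There are 200 camera calls.

## Working session

There is one attempt and no reset: what is moved stays moved. The work goes in short steps, Python scripts to look and compute and a tool call to move; the robot and the scene stay as the last step left them, time stands still between calls to the robot, and variables do not carry over. Pictures are saved under pics/ and viewed, about 8 in all and at most 12, crops included, and the job is handed in when it is done.

Besides the shell and the picture viewer there is one more tool, called after "Call:" by a JSON object that holds its "method" and its "body", one argument or row to a line. move_arm: Moves the arm, as the interface text tells. Its arguments: {"type":"object","properties":{"moves":{"type":"array","items":{"type":"array","items":{"type":"number"}}},"grip_force":{"type":"number"}},"required":["moves"]}

```bash
mkdir -p pics; python3 - <<'E'
from workcell import manip, cams
import cv2, numpy as np
np.set_printoptions(precision=4,suppress=True)
for n in ("top","scene"):
    im=cams.camera(n); cv2.imwrite(f"pics/{n}0.png",im[:,:,::-1])
    print(n,cams.camera_params(n))
print(manip.get_obs())
E
```

```text
top {'fx': 388.1199048088054, 'fy': 388.1199048088054, 'cx': 257.75401688886143, 'cy': 190.91604671760138, 'xyz': array([0.5045, 0.0305, 0.9921]), 'rotation': array([-0.0185,  0.0179,  0.7092, -0.7045])}
scene {'fx': 457.2399543098974, 'fy': 457.2399543098974, 'cx': 257.91645955881273, 'cy': 195.52205513404874, 'xyz': array([0.9854, 0.502 , 1.1215]), 'rotation': array([0.0943, 0.2537, 0.9002, 0.3412])}
{'clock': 0.1, 'joint_pos': array([ 1.2784,  0.3328, -0.0647,  1.4609,  0.0216,  1.3499, -0.0885]), 'joint_velocities': array([-0.0006, -0.0021,  0.0008, -0.0014,  0.0007, -0.0013, -0.0005]), 'tau': array([  0.0016, -62.6746,   0.0493, -39.2432,   0.0164,   0.007 ,
         0.0001]), 'position': array([ 0.1665, -0.602 ,  0.194 ]), 'ee_rot': array([ 0.7958, -0.6056, -0.0005, -0.0004]), 'ft_force': array([-0.3259, -0.4578,  0.2125]), 'torque': array([-0.009 ,  0.0046, -0.0701]), 'grip_width': 0.9965850123345236}
```

View pics/top0.png

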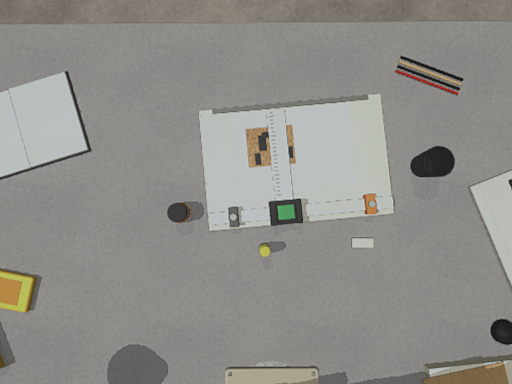

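View pics/scene0.png

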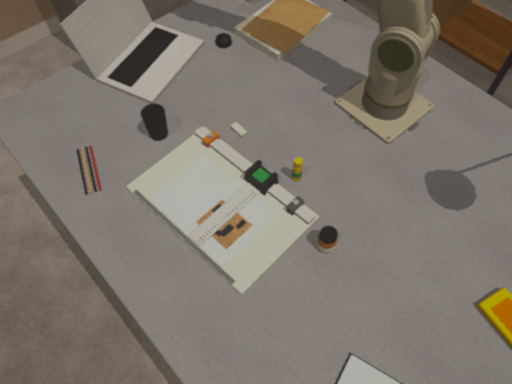

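The top view shows the carriage and green button at (286,212), orange stop at (371,204), which is the −y side, grey stop at (234,217), glue stick at (265,250) and eraser at (363,243). Next I'll turn these into world positions using both cameras.

```bash
cat > h.py <<'E'
import numpy as np, cv2
from scipy.spatial.transform import Rotation as R
from workcell import manip, cams
np.set_printoptions(precision=4,suppress=True)
def plane(p,uv,z):
    d=R.from_quat(p["rotation"]).apply([(uv[0]-p["cx"])/p["fx"],-(uv[1]-p["cy"])/p["fy"],-1.])
    return p["xyz"]+d*(z-p["xyz"][2])/d[2]
def blobs(im,lo,hi,amin=15):
    m=cv2.inRange(cv2.cvtColor(im,cv2.COLOR_RGB2HSV),lo,hi)
    n,_,s,c=cv2.connectedComponentsWithStats(m)
    return [(c[i],s[i]) for i in range(1,n) if s[i][4]>=amin]
G=((50,100,50),(80,255,255)); O=((5,180,120),(16,255,255))
E
python3 - <<'E'
from h import *
for n in ("top","scene"):
    im=cv2.imread(f"pics/{n}0.png")[:,:,::-1].copy(); p=cams.camera_params(n)
    for nm,c,z in (("G",G,.047),("O",O,.040)):
        for b,s in blobs(im,*c): print(n,nm,b,s,plane(p,b,z))
p=cams.camera_params("top")
for nm,uv,z in (("glue",(265,250.5),.088),("eraser",(363,243),.014),("greyscrew",(234,217),.048),("orscrew",(372,204),.048),("cornTL",(200,110),.012),("cornTR",(381,95),.012),("cornBL",(210,230),.012),("cornBR",(393,213),.012)): print(nm,plane(p,uv,z))
t=cv2.imread("pics/top0.png")[90:260,190:410]; cv2.imwrite("pics/crop.png",cv2.resize(t,None,fx=3.5,fy=3.5,interpolation=cv2.INTER_CUBIC))
print(R.from_quat(manip.get_obs()["ee_rot"]).as_matrix())
E
```

```text
top G [285.7131 211.6853] [277 204  18  16 251] [ 0.5022 -0.0365  0.047 ]
scene G [260.3354 174.7888] [252 168  18  15 161] [ 0.5029 -0.039   0.047 ]
scene G [296.1111 175.    ] [293 173   8   4  18] [0.4277 0.0287 0.047 ]
scene O [210.1351 138.3378] [203 131  15  15  74] [ 0.5249 -0.2411  0.04  ]
glue [0.4129 0.0153 0.088 ]
eraser [ 0.4225 -0.2316  0.014 ]
greyscrew [0.4901 0.0893 0.048 ]
orscrew [ 0.5194 -0.2463  0.048 ]
cornTL [0.7631 0.1775 0.012 ]
cornTR [ 0.7988 -0.286   0.012 ]
cornBL [0.4573 0.152  0.012 ]
cornBR [ 0.497  -0.3093  0.012 ]
[[ 0.2665 -0.9638 -0.0004]
 [-0.9638 -0.2665  0.0012]
 [-0.0013  0.     -1.    ]]
```

View pics/crop.png

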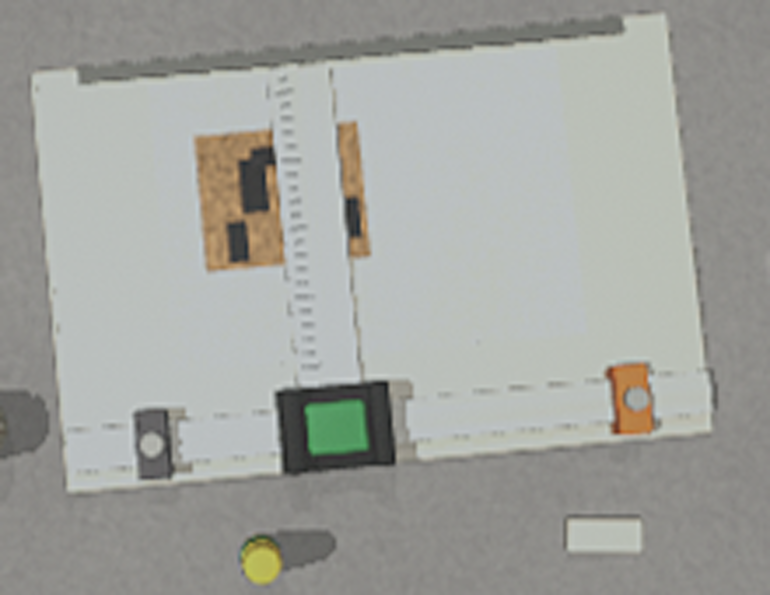

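The crop shows the rail turned about 5° and the carriage standing clear, with nothing between it and the orange stop. I'll shut the fingers and go over the button at the current height.

Call:
{"method": "move_arm", "body": {
  "moves": [
    [0, 0, 1, -0.023, -0.024, 0, 0],
    [0, 0, 2, -0.068, -0.071, 0, 0],
    [0, 0, 4, -0.114, -0.119, 0, 0],
    [0, 0, 6, -0.16, -0.166, 0, 0],
    [0, 0, 8, -0.205, -0.213, 0, 0],
    [0, 0, 9, -0.25, -0.261, 0, 0],
    [0, 0, 10.5, -0.295, -0.308, 0, 0],
    [0, 0, 10.5, -0.34, -0.355, 0, 0],
    [0, 0, 10.5, -0.375, -0.391, 0, 0],
    [0, 0, 10.5, -0.4, -0.417, 0, 0]
  ],
  "grip_force": 60
}}

```text
clock: 1.1
position: [0.4141, -0.1852, 0.1947]
ee_rot: [0.737, -0.676, 0.0, 0.0]
ft_force: [1.5, -1.2, -0.1]
grip_width: 0.005
```

```bash
python3 - <<'E'
from h import *
o=manip.get_obs(); p=cams.camera_params("wrist"); im=cams.camera("wrist"); cv2.imwrite("pics/w1.png",im[:,:,::-1])
print(o["position"],o["ft_force"],o["grip_width"],p)
print(R.from_quat(o["ee_rot"]).as_matrix())
for nm,c,z in (("G",G,.047),("O",O,.040)):
    for b,s in blobs(im,*c,100): print(nm,b,s,plane(p,b,z))
E
```

```text
[ 0.4141 -0.1852  0.1947] [ 1.47   -1.2339 -0.055 ] 0.0046689143102896045 {'fx': 319.9453199316009, 'fy': 319.9453199316009, 'cx': 260.3639615641125, 'cy': 191.11089555652927, 'xyz': array([ 0.4969, -0.1782,  0.3738]), 'rotation': array([-0.1215,  0.1109, -0.6674,  0.7263])}
[[ 0.0862 -0.9963  0.    ]
 [-0.9963 -0.0862 -0.0004]
 [ 0.0004  0.     -1.    ]]
G [113.6992  62.8648] [  90   43   48   41 1782] [ 0.5017 -0.0384  0.047 ]
G [ 83.6856 145.0155] [ 69 136  24  25 194] [ 0.4198 -0.0027  0.047 ]
O [330.201   62.7128] [317  37  29  53 975] [ 0.5197 -0.2445  0.04  ]
```

View pics/w1.png

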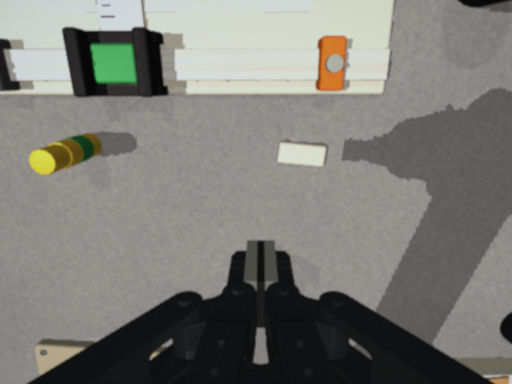

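The wrist view has the button at (114,63) and the orange stop at (332,63) on the same image row. So the tool x axis lies along the rail, and the jaws fit the gap.

Call:
{"method": "move_arm", "body": {
  "moves": [
    [0, 0, 0, 0, 0, 0, 0]
  ]
}}

```text
clock: 1.25
position: [0.4149, -0.1841, 0.1947]
ee_rot: [0.739, -0.674, -0.0, -0.0]
ft_force: [-0.6, -1.0, 0.1]
grip_width: 0.0
```

Call:
{"method": "move_arm", "body": {
  "moves": [
    [0, 0, 0, -0.025, -0.018, 0, 0],
    [0, 0, 0, -0.055, -0.04, 0, 0],
    [0, 0, 0, -0.085, -0.062, 0, 0],
    [0, 0, 0, -0.115, -0.084, 0, 0],
    [0, 0, 0, -0.137, -0.1, 0, 0],
    [0, 0, 0, -0.137, -0.1, 0.03, 0],
    [0, 0, 0, -0.137, -0.1, 0.07, 0],
    [0, 0, 0, -0.137, -0.1, 0.1, 0],
    [0, 0, 0, -0.137, -0.1, 0.115, 0],
    [0, 0, 0, -0.137, -0.1, 0.115, 0]
  ]
}}

```text
clock: 2.25
position: [0.5, -0.0428, 0.078]
ee_rot: [0.737, -0.676, -0.001, 0.001]
ft_force: [-0.4, 0.6, 0.6]
grip_width: 0.002
```

```bash
python3 - <<'E'
from h import *
im=cams.camera("wrist"); p=cams.camera_params("wrist"); o=manip.get_obs()
print(o["clock"],o["position"],o["ft_force"],o["grip_width"])
for nm,c,z in (("G",G,.047),("O",O,.040)):
    for b,s in blobs(im,*c,100): print(nm,b,s,plane(p,b,z))
cv2.imwrite("pics/w2.png",im[:,:,::-1])
E
```

```text
2.3 [ 0.5012 -0.0425  0.0797] [-0.0124  0.2931  0.9276] 0.002940346757013858
G [253.0047 200.8847] [ 223  176   60   51 2974] [ 0.5039 -0.0373  0.047 ]
G [183.8731 280.5149] [165 272  35  19 402] [0.4337 0.011  0.047 ]
```

View pics/w2.png

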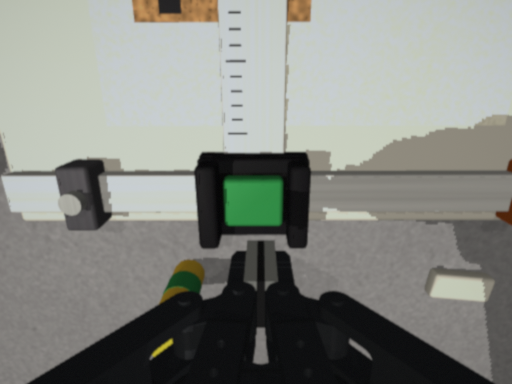

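The carriage fills the image at (253,201) and the fingers are about 4 mm off the button's centre along the rail. I'll correct that and let it settle.

Call:
{"method": "move_arm", "body": {
  "moves": [
    [0, 0, 0, -0.004, -0.002, 0, 0],
    [0, 0, 0, -0.004, -0.002, 0, 0],
    [0, 0, 0, -0.004, -0.002, 0, 0]
  ]
}}

```text
clock: 2.6
position: [0.5038, -0.0377, 0.0808]
ee_rot: [0.737, -0.676, 0.001, -0.0]
ft_force: [0.3, 0.0, 0.2]
grip_width: -0.003
```

Call:
{"method": "move_arm", "body": {
  "moves": [
    [0, 0, 0, 0, 0, 0.01, 0],
    [0, 0, 0, 0, 0, 0.02, 0],
    [0, 0, 0, 0, 0, 0.028, 0],
    [0, 0, 0, 0, 0, 0.033, 0],
    [0, 0, 0, 0, 0, 0.036, 0],
    [0, 0, 0, 0, 0, 0.036, 0]
  ]
}}

```text
clock: 3.2
position: [0.5028, -0.0377, 0.0432]
ee_rot: [0.737, -0.676, -0.0, 0.0]
ft_force: [0.4, -0.1, 1.2]
grip_width: 0.001
```

Call:
{"method": "move_arm", "body": {
  "moves": [
    [0, 0, 0, 0, 0, 0.002, 0],
    [0, 0, 0, 0, 0, 0.004, 0],
    [0, 0, 0, 0, 0, 0.004, 0],
    [0, 0, 0, 0, 0, 0.004, 0]
  ]
}}

```text
clock: 3.6
position: [0.5032, -0.0378, 0.0398]
ee_rot: [0.737, -0.676, 0.0, -0.0]
ft_force: [-0.1, 0.3, -0.3]
grip_width: -0.001
```

Call:
{"method": "move_arm", "body": {
  "moves": [
    [0, 0, 0, 0, 0, 0.001, 0],
    [0, 0, 0, 0, 0, 0.003, 0],
    [0, 0, 0, 0, 0, 0.003, 0],
    [0, 0, 0, 0, 0, 0.003, 0]
  ]
}}

```text
clock: 4.0
position: [0.503, -0.0378, 0.0366]
ee_rot: [0.737, -0.676, -0.0, 0.0]
ft_force: [0.4, 0.9, 0.1]
grip_width: 0.002
```

```bash
python3 - <<'E'
from h import *
im=cams.camera("wrist"); p=cams.camera_params("wrist"); o=manip.get_obs()
print(o["clock"],o["position"],o["ft_force"],o["torque"],o["grip_width"])
cv2.imwrite("pics/w3.png",cv2.resize(im[100:340,130:390,::-1],None,fx=2.5,fy=2.5,interpolation=cv2.INTER_CUBIC))
E
```

```text
4.05 [ 0.503  -0.0378  0.0367] [ 0.7948 -0.9157 -0.3352] [-0.0899  0.0149  0.0101] -0.0014150441701550004
```

View pics/w3.png

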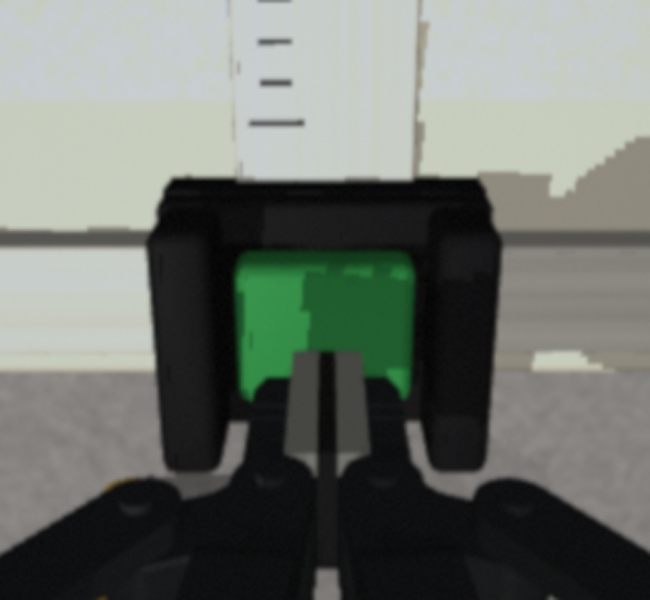

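```bash
python3 - <<'E'
from h import *
o=manip.get_obs(); p=cams.camera_params("wrist"); print(o["position"],p["xyz"],R.from_quat(p["rotation"]).as_matrix())
for z in (.036,.047): print("tip",z,plane(p,(261,241),z))
f=lambda u,v:(130+u/2.5,100+v/2.5)
for z in (.030,.039,.047):
    L,Rr=plane(p,f(236,300),z),plane(p,f(414,300),z); print("button w",z,np.linalg.norm(L-Rr), plane(p,f(325,255),z),plane(p,f(325,400),z))
# walls' outer width 80 mm; top z .059
for z in (.045,.059): print("wall",z,np.linalg.norm(plane(p,f(148,240),z)-plane(p,f(500,240),z)),np.linalg.norm(plane(p,f(165,465),z)-plane(p,f(487,465),z)))
E
```

```text
[ 0.503  -0.0378  0.0367] [ 0.5859 -0.0308  0.2158] [[ 0.0848  0.9425  0.3232]
 [-0.9964  0.08    0.0281]
 [ 0.0006 -0.3244  0.9459]]
tip 0.036 [ 0.4915 -0.0394  0.036 ]
tip 0.047 [ 0.4973 -0.0389  0.047 ]
button w 0.03 0.04510603644505306 [ 0.5152 -0.0367  0.03  ] [ 0.4743 -0.0402  0.03  ]
button w 0.039 0.042921006562547104 [ 0.5187 -0.0365  0.039 ] [ 0.4797 -0.0398  0.039 ]
button w 0.047 0.04097875777809737 [ 0.5217 -0.0362  0.047 ] [ 0.4845 -0.0394  0.047 ]
wall 0.045 0.07987604733778012 0.08091644001415364
wall 0.059 0.0733284053433218 0.07428351439581063
```

```bash
cat >> h.py <<'E'
def proj(p,X):
    c=R.from_quat(p["rotation"]).inv().apply(np.asarray(X)-p["xyz"])
    return p["cx"]-p["fx"]*c[0]/c[2], p["cy"]+p["fy"]*c[1]/c[2]
E
python3 - <<'E'
from h import *
im=cams.camera("scene"); p=cams.camera_params("scene"); o=manip.get_obs(); t=o["position"]
print(o["clock"],t,o["ft_force"],"tcp px",proj(p,t),proj(p,t+[0,0,.02]),proj(p,t+[0,0,.04]))
p2=cams.camera_params("wrist"); print("wrist tcp px",proj(p2,t),proj(p2,t+[.011,0,0]),proj(p2,t+[.011,0,.04]))
b=blobs(im,*G); print(b)
u,v=200,100
cv2.imwrite("pics/s3.png",cv2.resize(im[v:v+120,u:u+150,::-1],None,fx=5,fy=5,interpolation=cv2.INTER_CUBIC))
E
```

```text
4.1 [ 0.5031 -0.0378  0.0367] [-0.1628  0.2279  0.2091] tcp px (np.float64(260.5816442503335), np.float64(177.10194223015318)) (np.float64(260.59368636040074), np.float64(173.1515053057127)) (np.float64(260.60605246932823), np.float64(169.09477994392688))
wrist tcp px (np.float64(260.01153216539745), np.float64(224.49897761870022)) (np.float64(261.5528469201721), np.float64(207.91094067577467)) (np.float64(261.89805766847115), np.float64(238.7966216444144))
[(array([260.6788, 175.9197]), array([252, 171,  18,  12, 137], dtype=int32)), (array([296.2222, 175.    ]), array([293, 173,   8,   4,  18], dtype=int32))]
```

View pics/s3.png

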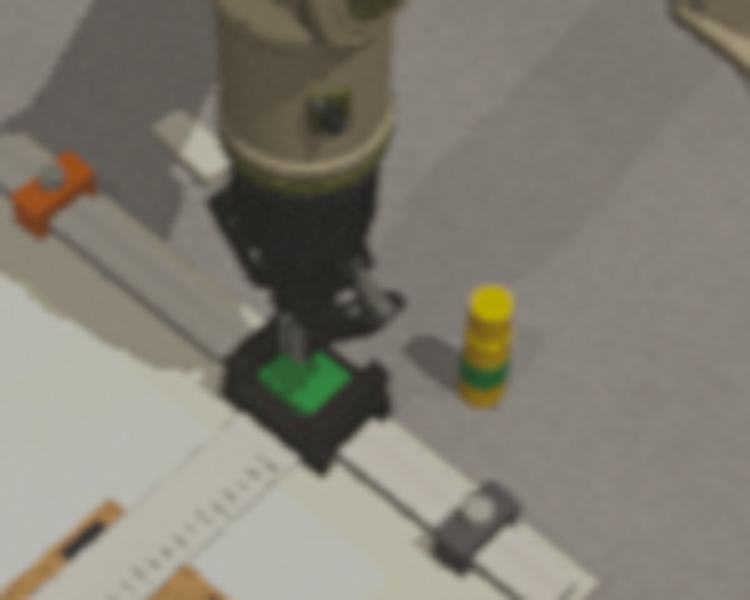

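```bash
python3 - <<'E'
from h import *
p=cams.camera_params("scene"); w=cams.camera_params("wrist")
for z in (.035,.04,.047,.055,.06,.065,.07,.075,.08): print(z,"scene",plane(p,(259.4,172.4),z)[:2],"wrist",plane(w,(261,241),z)[:2])
print("joint",manip.get_obs()["joint_pos"])
E
```

```text
0.035 scene [ 0.4941 -0.053 ] wrist [ 0.491  -0.0394]
0.04 scene [ 0.4963 -0.0505] wrist [ 0.4936 -0.0392]
0.047 scene [ 0.4995 -0.0469] wrist [ 0.4973 -0.0389]
0.055 scene [ 0.5031 -0.0428] wrist [ 0.5015 -0.0385]
0.06 scene [ 0.5054 -0.0403] wrist [ 0.5041 -0.0383]
0.065 scene [ 0.5076 -0.0377] wrist [ 0.5067 -0.038 ]
0.07 scene [ 0.5099 -0.0351] wrist [ 0.5093 -0.0378]
0.075 scene [ 0.5122 -0.0326] wrist [ 0.512  -0.0375]
0.08 scene [ 0.5144 -0.03  ] wrist [ 0.5146 -0.0373]
joint [ 0.5478  0.288  -0.6297  1.9237  0.2013  0.9922 -1.6574]
```

Both cameras triangulate the real fingertips at z ≈ 0.06, about 25 mm higher than the reported TCP height of 0.037. That fits the lack of contact force, so the button hasn't been touched. I'll go down on force feedback instead of the reported z.

Call:
{"method": "move_arm", "body": {
  "moves": [
    [0, 0, 0, 0, 0, 0.002, 0],
    [0, 0, 0, 0, 0, 0.004, 0],
    [0, 0, 0, 0, 0, 0.006, 0],
    [0, 0, 0, 0, 0, 0.006, 0]
  ]
}}

```text
clock: 4.5
position: [0.5028, -0.0378, 0.0303]
ee_rot: [0.737, -0.676, -0.0, 0.0]
ft_force: [-0.4, 0.4, 0.2]
grip_width: -0.002
```

Call:
{"method": "move_arm", "body": {
  "moves": [
    [0, 0, 0, 0, 0, 0.002, 0],
    [0, 0, 0, 0, 0, 0.004, 0],
    [0, 0, 0, 0, 0, 0.004, 0]
  ]
}}

```text
clock: 4.8
position: [0.5029, -0.0378, 0.0264]
ee_rot: [0.737, -0.676, -0.0, 0.0]
ft_force: [-0.6, -0.6, -0.5]
grip_width: 0.0
```

Call:
{"method": "move_arm", "body": {
  "moves": [
    [0, 0, 0, 0, 0, 0.002, 0],
    [0, 0, 0, 0, 0, 0.004, 0],
    [0, 0, 0, 0, 0, 0.004, 0]
  ]
}}

```text
clock: 5.1
position: [0.5029, -0.0378, 0.0224]
ee_rot: [0.737, -0.676, -0.0, 0.0]
ft_force: [0.3, 0.0, -0.2]
grip_width: -0.0
```

```bash
python3 - <<'E'
from h import *
im=cams.camera("wrist"); o=manip.get_obs(); w=cams.camera_params("wrist")
print(o["clock"],o["position"],o["ft_force"])
for b,s in blobs(im,*G,100): print(b,s)
cv2.imwrite("pics/w4.png",cv2.resize(im[100:340,130:390,::-1],None,fx=2.5,fy=2.5,interpolation=cv2.INTER_CUBIC))
E
```

```text
5.15 [ 0.5029 -0.0378  0.0225] [-0.2157  0.7572  0.3856]
[258.6336 232.0092] [ 221  210   78   64 3169]
```

View pics/w4.png

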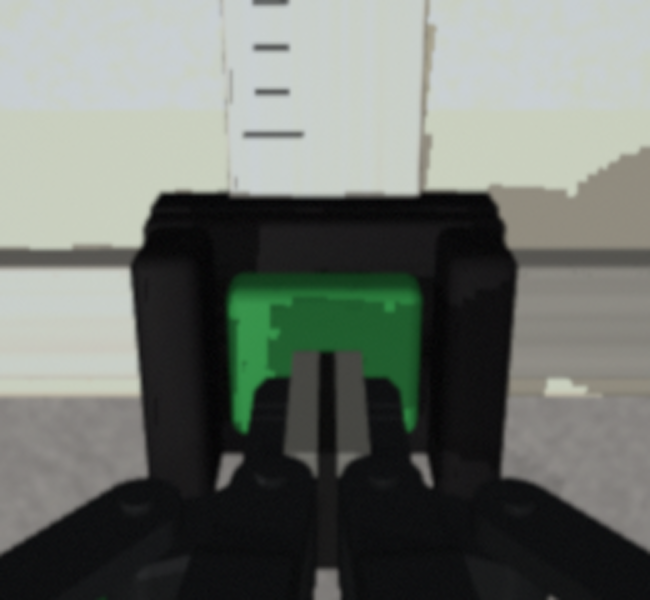

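The button is still untouched. The two rays agree if the tips are about 40 mm behind the reported TCP, so contact should come near TCP z ≈ 0.005. The knuckles would clear the push walls by more than 10 mm. I'll keep going down on force.

Call:
{"method": "move_arm", "body": {
  "moves": [
    [0, 0, 0, 0, 0, 0.002, 0],
    [0, 0, 0, 0, 0, 0.004, 0],
    [0, 0, 0, 0, 0, 0.006, 0],
    [0, 0, 0, 0, 0, 0.006, 0]
  ]
}}

```text
clock: 5.55
position: [0.5028, -0.0378, 0.0163]
ee_rot: [0.737, -0.676, -0.0, 0.0]
ft_force: [-0.6, -0.4, -0.9]
grip_width: -0.001
```

Call:
{"method": "move_arm", "body": {
  "moves": [
    [0, 0, 0, 0, 0, 0.002, 0],
    [0, 0, 0, 0, 0, 0.004, 0],
    [0, 0, 0, 0, 0, 0.004, 0]
  ]
}}

```text
clock: 5.85
position: [0.5028, -0.0378, 0.0124]
ee_rot: [0.737, -0.676, -0.0, 0.0]
ft_force: [0.0, 0.2, -0.9]
grip_width: 0.003
```

Call:
{"method": "move_arm", "body": {
  "moves": [
    [0, 0, 0, 0, 0, 0.002, 0],
    [0, 0, 0, 0, 0, 0.004, 0],
    [0, 0, 0, 0, 0, 0.004, 0]
  ]
}}

```text
clock: 6.15
position: [0.5032, -0.0378, 0.0087]
ee_rot: [0.737, -0.676, 0.0, -0.0]
ft_force: [0.1, -0.4, 2.2]
grip_width: 0.001
```

There's first contact, 2.2 N at z ≈ 0.009. Now I'll press.

Call:
{"method": "move_arm", "body": {
  "moves": [
    [0, 0, 0, 0, 0, 0.001, 0],
    [0, 0, 0, 0, 0, 0.003, 0],
    [0, 0, 0, 0, 0, 0.003, 0]
  ]
}}

```text
clock: 6.45
position: [0.5032, -0.0378, 0.0057]
ee_rot: [0.737, -0.676, 0.0, -0.0]
ft_force: [-1.3, -0.5, 4.2]
grip_width: 0.004
```

Call:
{"method": "move_arm", "body": {
  "moves": [
    [0, 0, 0, 0, 0, 0.001, 0],
    [0, 0, 0, 0, 0, 0.003, 0],
    [0, 0, 0, 0, 0, 0.003, 0]
  ]
}}

```text
clock: 6.75
position: [0.5032, -0.0378, 0.0027]
ee_rot: [0.737, -0.676, 0.0, -0.0]
ft_force: [-0.5, 0.2, 5.2]
grip_width: 0.0
```

Call:
{"method": "move_arm", "body": {
  "moves": [
    [0, 0, 0, 0, 0, 0.001, 0],
    [0, 0, 0, 0, 0, 0.002, 0],
    [0, 0, 0, 0, 0, 0.002, 0]
  ]
}}

```text
clock: 7.05
position: [0.5034, -0.0378, 0.0022]
ee_rot: [0.737, -0.676, 0.0, 0.0]
ft_force: [-8.4, 0.7, 23.0]
grip_width: 0.001
```

The button is at its hard stop: 23 N, with z no longer falling. I'll ease off slightly and start pushing.

Call:
{"method": "move_arm", "body": {
  "moves": [
    [0, 0, 0, 0, 0, -0.0005, 0],
    [0, 0, 0, 0.003, 0, -0.0005, 0],
    [0, 0, 0, 0.007, 0, -0.0005, 0],
    [0, 0, 0, 0.012, 0, -0.0005, 0],
    [0, 0, 0, 0.017, 0, -0.0005, 0],
    [0, 0, 0, 0.022, 0, -0.0005, 0],
    [0, 0, 0, 0.026, 0, -0.0005, 0],
    [0, 0, 0, 0.03, 0, -0.0005, 0]
  ]
}}

```text
clock: 7.85
position: [0.506, -0.0677, 0.0023]
ee_rot: [0.737, -0.676, 0.0, 0.0]
ft_force: [-5.7, 1.4, 17.8]
grip_width: -0.002
```

```bash
python3 - <<'E'
from h import *
for i in range(2):
    im=cams.camera("top"); o=manip.get_obs(); p=cams.camera_params("top")
print(o["clock"],o["position"],o["ft_force"],o["torque"])
im=cams.camera("wrist"); w=cams.camera_params("wrist")
for b,s in blobs(im,*G,100): print(b,s,plane(w,b,.039))
for b,s in blobs(im,*O,100): print("O",b,s,plane(w,b,.04))
cv2.imwrite("pics/w5.png",im[:,:,::-1])
E
```

```text
7.95 [ 0.5061 -0.0685  0.0023] [-5.6809 -1.9422 18.4586] [-0.4198  1.2212  0.0392]
[258.1424 244.1531] [ 218  226   83   61 2345] [ 0.5122 -0.067   0.039 ]
```

View pics/w5.png

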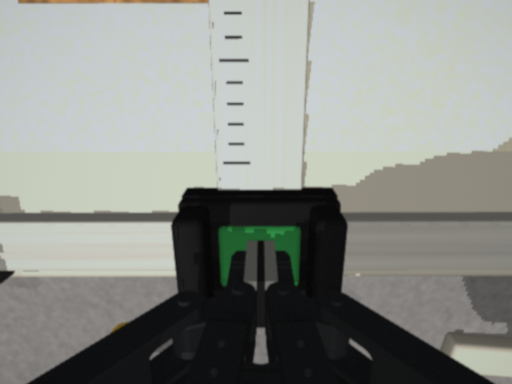

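The carriage moves with the fingers: the button is still centred under them at column 259, and fz is about 18 N. I'll carry on along the rail and slow down near the stop.

Call:
{"method": "move_arm", "body": {
  "moves": [
    [0, 0, 0, 0.006, 0, 0, 0],
    [0, 0, 0, 0.016, 0, 0, 0],
    [0, 0, 0, 0.027, 0, 0, 0],
    [0, 0, 0, 0.038, 0, 0, 0],
    [0, 0, 0, 0.049, 0, 0, 0],
    [0, 0, 0, 0.06, 0, 0, 0],
    [0, 0, 0, 0.071, 0, 0, 0],
    [0, 0, 0, 0.081, 0, 0, 0],
    [0, 0, 0, 0.088, 0, 0, 0],
    [0, 0, 0, 0.092, 0, 0, 0]
  ]
}}

```text
clock: 9.0
position: [0.5141, -0.1602, 0.0023]
ee_rot: [0.737, -0.676, 0.001, 0.0]
ft_force: [-4.0, 2.0, 15.7]
grip_width: 0.005
```

Call:
{"method": "move_arm", "body": {
  "moves": [
    [0, 0, 0, 0.003, 0, 0, 0],
    [0, 0, 0, 0.007, 0, 0, 0],
    [0, 0, 0, 0.011, 0, 0, 0],
    [0, 0, 0, 0.015, 0, 0, 0],
    [0, 0, 0, 0.018, 0, 0, 0]
  ]
}}

```text
clock: 9.5
position: [0.5157, -0.1777, 0.0024]
ee_rot: [0.737, -0.676, 0.001, 0.0]
ft_force: [-4.6, 1.6, 15.7]
grip_width: -0.001
```

Call:
{"method": "move_arm", "body": {
  "moves": [
    [0, 0, 0, 0.003, 0, 0, 0],
    [0, 0, 0, 0.006, 0, 0, 0],
    [0, 0, 0, 0.009, 0, 0, 0],
    [0, 0, 0, 0.012, 0, 0, 0]
  ]
}}

```text
clock: 9.9
position: [0.5167, -0.1895, 0.0024]
ee_rot: [0.737, -0.676, 0.001, 0.0]
ft_force: [-4.6, 1.6, 16.5]
grip_width: -0.004
```

Call:
{"method": "move_arm", "body": {
  "moves": [
    [0, 0, 0, 0.002, 0, 0, 0],
    [0, 0, 0, 0.004, 0, 0, 0],
    [0, 0, 0, 0.004, 0, 0, 0]
  ]
}}

```text
clock: 10.2
position: [0.5171, -0.1939, 0.0024]
ee_rot: [0.737, -0.676, 0.001, 0.0]
ft_force: [-5.2, -0.7, 14.7]
grip_width: -0.001
```

Call:
{"method": "move_arm", "body": {
  "moves": [
    [0, 0, 0, 0.002, 0, 0, 0],
    [0, 0, 0, 0.003, 0, 0, 0],
    [0, 0, 0, 0.003, 0, 0, 0]
  ]
}}

```text
clock: 10.5
position: [0.5172, -0.1954, 0.0023]
ee_rot: [0.737, -0.676, 0.0, -0.0]
ft_force: [-4.9, 3.9, 17.0]
grip_width: 0.001
```

```bash
python3 - <<'E'
from h import *
im=cams.camera("wrist"); w=cams.camera_params("wrist"); o=manip.get_obs()
print(o["clock"],o["position"],o["ft_force"],o["torque"])
for nm,c,z in (("G",G,.039),("O",O,.04)):
    for b,s in blobs(im,*c,100): print(nm,b,s,plane(w,b,z))
cv2.imwrite("pics/w6.png",im[:,:,::-1])
E
```

```text
10.55 [ 0.5172 -0.1954  0.0023] [-6.9418  3.6226 16.1551] [ 0.941   1.2178 -0.0095]
G [257.2242 244.2144] [ 218  226   82   61 2351] [ 0.5233 -0.1935  0.039 ]
O [363.3623 247.9954] [ 342  213   47   86 2164] [ 0.5262 -0.2463  0.04  ]
```

View pics/w6.png

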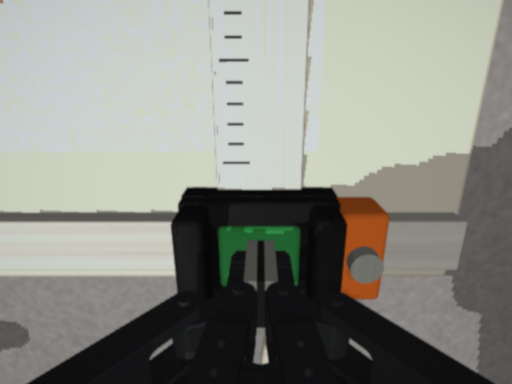

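The carriage wall meets the orange stop at column 342, and fy is rising. A little more push should confirm it.

Call:
{"method": "move_arm", "body": {
  "moves": [
    [0, 0, 0, 0.001, 0, 0, 0],
    [0, 0, 0, 0.002, 0, 0, 0],
    [0, 0, 0, 0.002, 0, 0, 0]
  ]
}}

```text
clock: 10.85
position: [0.5172, -0.1956, 0.0023]
ee_rot: [0.738, -0.675, -0.001, -0.001]
ft_force: [-6.4, 9.7, 19.0]
grip_width: -0.002
```

It is solidly against the stop: fy is 9.7 N and the arm no longer advances. Now I'll lift straight up, slowly at first.

Call:
{"method": "move_arm", "body": {
  "moves": [
    [0, 0, 0, 0, 0, -0.002, 0],
    [0, 0, 0, 0, 0, -0.004, 0],
    [0, 0, 0, 0, 0, -0.006, 0],
    [0, 0, 0, 0, 0, -0.009, 0],
    [0, 0, 0, 0, 0, -0.013, 0],
    [0, 0, 0, 0, 0, -0.018, 0],
    [0, 0, 0, 0, 0, -0.03, 0],
    [0, 0, 0, 0, 0, -0.05, 0],
    [0, 0, 0, 0, 0, -0.08, 0],
    [0, 0, 0, 0, 0, -0.12, 0]
  ]
}}

```text
clock: 11.85
position: [0.5159, -0.198, 0.1218]
ee_rot: [0.737, -0.676, -0.001, 0.0]
ft_force: [0.5, -0.6, 0.8]
grip_width: 0.001
```

Call:
{"method": "move_arm", "body": {
  "moves": [
    [0, 0, 0, 0, 0.02, -0.03, 0],
    [0, 0, 0, 0, 0.05, -0.06, 0],
    [0, 0, 0, 0, 0.08, -0.08, 0],
    [0, 0, 0, 0, 0.08, -0.08, 0],
    [0, 0, 0, 0, 0.08, -0.08, 0]
  ]
}}

```text
clock: 12.35
position: [0.4372, -0.2056, 0.2023]
ee_rot: [0.737, -0.676, 0.001, 0.0]
ft_force: [0.0, 0.9, 0.1]
grip_width: 0.005
```

```bash
python3 - <<'E'
from h import *
im=cams.camera("wrist"); w=cams.camera_params("wrist"); o=manip.get_obs()
print(o["clock"],o["position"],o["ft_force"],o["joint_velocities"])
for nm,c,z in (("G",G,.047),("O",O,.04)):
    for b,s in blobs(im,*c,60): print(nm,b,s,plane(w,b,z))
t=cams.camera("top"); p=cams.camera_params("top")
for nm,c,z in (("G",G,.047),("O",O,.04)):
    for b,s in blobs(t,*c): print(nm,b,s,plane(p,b,z))
cv2.imwrite("pics/w7.png",im[:,:,::-1])
E
```

```text
12.4 [ 0.4374 -0.2051  0.2014] [ 0.3931  0.0955 -0.2028] [-0.0108  0.0296 -0.0034  0.0031  0.0044 -0.0043 -0.0003]
G [256.067   86.2412] [ 235   67   43   40 1671] [ 0.5154 -0.1946  0.047 ]
G [ 70.0681 162.3246] [ 56 154  24  24 191] [ 0.4216 -0.0028  0.047 ]
O [306.2057  85.4696] [296  62  23  49 773] [ 0.5203 -0.2449  0.04  ]
G [350.465  205.5556] [342 198  18  16 243] [ 0.516  -0.1942  0.047 ]
```

View pics/w7.png

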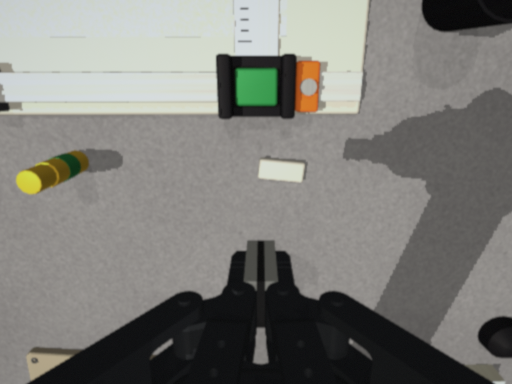

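The carriage sits against the orange stop with no visible gap. The glue stick and eraser haven't moved, and the arm is clear and still, so I'm handing in.

```bash
python3 -c "
from workcell import manip
print(manip.hand_in())"
```

```text
the job is handed in; nothing more can be done
None
```

I pressed the green button to its hard stop, moved the carriage about 155 mm to the orange stop with the button held down, then lifted straight off and backed away. I handed in at 12.4 s on the robot's clock, and the hand-in gave no verdict.

**How the carriage moved:** the fingertips' grip on the pressed button carried it along, rather than pushing on the end wall. The downward force at each reading along the way was 15–18 N, against the 6 N needed.

**At the stop:** the force along the rail rose to about 10 N and the arm stopped advancing, so the carriage was firmly against the stop when I let the button up.

**Last checks after release:**
- The wrist picture shows no gap at the stop. I measured 50.5 mm from button centre to stop against the 52 mm expected, which is within the 2 mm calibration error.
- The green button was fully visible and nothing touched the robot. I did not measure the button's height or test the lock itself.
- The glue stick measured within 2 mm of where it was, and the eraser looked unmoved. The ink jar and the cup were not re-measured, but the arm never went near them.

**One disagreement:** the real fingertips were about 38 mm short of the reported TCP. I confirmed this from two cameras and the contact force, so I did the pressing on force rather than on the reported height.

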